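# Put the loose sockets back on the socket bar in order of size

## Robot

A 7-joint arm with a two-finger parallel gripper is mounted at the origin on the work surface. World frame = base frame: x ahead of the robot, y to its left, z up, the work surface at z = 0. Lengths are in m, angles in degrees, forces in N, time in s.
With the tool pointing down it reaches from about 0.4 to 0.85 m from the base axis. Payload 6.9 kg.
Tool frame: the origin (TCP) lies at the very end of the fingers, on their centre line; the grasp point (between the pads) lies 19 mm behind it; z points along the fingers, y is the direction in which the jaws open and shut (so a half turn about z gives the same grasp; the last joint's range is limited). The gripper opens to 85 mm and grips with 20 to 120 N. Pads are 22 mm wide; open, the fingers measure 114 mm over their backs; the gripper's body (76 mm by 85 mm) begins 54 mm behind the grasp point. The pads swing forward as they close: fully open they stand 13 mm farther back than shut.
Start: joints at [79.04, 29.078, -13.613, 85.955, 7.202, 65.827, -8.869], TCP at [0.183, -0.598, 0.209] pointing down, gripper open.
Joint ranges: [-176.47, 176.47], [-13.61, 117.27], [-81.72, 77.17], [0.22, 143.17], [-87.28, 267.28], [10, 112.55], [-165.47, 165.47]. Speed limits (degrees/s): [136.94, 136.94, 180, 180, 180, 180, 180].

## Interface

Orientations are given as [roll, pitch, yaw] about the fixed x, y, z axes, in that order (R = Rz(yaw) Ry(pitch) Rx(roll)).
In Python, from workcell import bot gives the robot as it stands.
- The arm moves only by the shell command python3 -m creep 'ROWS' [OPENING] [FORCE]. ROWS is text: rows parted by semicolons, each of 6 numbers parted by spaces: the shift along the tool's x, y, z in mm, then the turn, a rotation vector about the tool's x, y, z in degrees. In form: tx ty tz wx wy wz; .... A call has exactly 5 rows; each row shifts and turns the pose as measured when the row begins, along the tool's axes as they then stand; what a row does not reach is not made up. A row lasts 1/8 s, in which the tool goes at most 62.5 mm and 10.7 degrees, less where a joint would pass 70% of its speed; a pose out of reach is approached as far as the arm can. A call with a gripper value outside its range is refused whole. OPENING is the gripper command: -1 is shut, 1 is fully open, values between are in proportion, set as the call begins (- or left out, the last holds). The fingers move at their own pace and stop on an object; FORCE is the grip in N (left out, the last holds). Time passes only in rows, so rows that do not move let the fingers close, or fill a call up. It gives the time, the measured TCP pose, the force and the opening at its end, in the units of the state.
- bot.sense(): the state, without advancing time (a new reading comes with each control period).
- bot.read_camera(name): name is "scene" or "top" or "wrist"; returns a dict with "pixels" (400x640x3 uint8, red, green, blue), "range_z" (400x640 float32, m along the optical axis (not along the pixel's ray), 0 where there is no reading), "mtx" (3x3 intrinsics, pixels), "xyz" and "attitude" of the camera in the world; the wrist camera has in their place "mount" (4x4, takes a point from camera to tool coordinates, whose origin is the TCP and whose axes are the flange's). Camera axes: x right, y up, looking along -z (the intrinsics and any distortion apply to the point x, -y, -z); pixel columns grow to the right and rows downward; lengths in m; the calibration is good to about 2 mm. A picture is of the moment at which its call begins: read the wrist's pose just before it.
- bot.finish_job(): hands the job in, once; it reports no verdict.
The state is a dict: "clock": time; "joints": joint angles; "qvel": joint speeds; "joint_torque": joint torques, N m; "eef_pos": TCP position; "tool_rot": TCP orientation; "ft_force": force on the tool from outside, world axes, zero at the start; "ft_torque": the same for the moment, N m; "gripper_width": finger opening in m.
Only numpy, scipy, OpenCV 4.12 (cv2) and the standard library are available. Lean on these libraries where they do the work, as an engineer would, in place of code of your own. Each camera call takes 0.05 s, during which the arm holds its last target.

## Task

Put the four loose wrench sockets from the bench back on the socket bar, so that the whole row of six runs in order of size from the small socket that already stands at one end to the big one at the other end. Stand each socket upright, hex mouth up, in the middle of its own seat; set it down gently, do not drop it, and leave the two end sockets where they are.

Things in the scene. Friction and masses are not known exactly. Their poses are not given: they have to be found in the camera images.
- socket_22: plain round steel socket, 30 mm outside diameter and 44 mm tall (straight-sided over the upper 64% of its height, where it is gripped; the drive end below is 26 mm across), open hex mouth on top, the smallest of the four loose ones; stands somewhere on the bench, and belongs on the bar. Origin at the centre of its underside, z up along its axis.
- socket_27: plain round steel socket, 37 mm outside diameter and 49 mm tall (straight-sided over the upper 64% of its height, where it is gripped; the drive end below is 30 mm across), open hex mouth on top, the second smallest of the four loose ones; stands somewhere on the bench, and belongs on the bar. Origin at the centre of its underside, z up along its axis.
- socket_32: plain round steel socket, 44 mm outside diameter and 55 mm tall (straight-sided over the upper 64% of its height, where it is gripped; the drive end below is 34 mm across), open hex mouth on top, the second largest of the four loose ones; stands somewhere on the bench, and belongs on the bar. Origin at the centre of its underside, z up along its axis.
- socket_38: plain round steel socket, 52 mm outside diameter and 61 mm tall (straight-sided over the upper 64% of its height, where it is gripped; the drive end below is 40 mm across), open hex mouth on top, the largest of the four loose ones; stands somewhere on the bench, and belongs on the bar. Origin at the centre of its underside, z up along its axis.
- socket_17: plain round steel socket, 24 mm outside diameter and 40 mm tall (straight-sided over the upper 64% of its height, where it is gripped; the drive end below is 22 mm across), open hex mouth on top, the smallest of all six; already stands on the last seat at one end of the bar and stays there. Origin at the centre of its underside, z up along its axis.
- socket_46: plain round steel socket, 62 mm outside diameter and 66 mm tall (straight-sided over the upper 64% of its height, where it is gripped; the drive end below is 46 mm across), open hex mouth on top, the largest of all six; already stands on the last seat at the other end of the bar and stays there. Which end it is varies. Origin at the centre of its underside, z up along its axis.
- seat1: free seat 1 of 4, counted towards the bar's -y: flat black round pad, 49 mm, flush in the top of the fixed aluminium bar (468 x 70 mm, 18 mm high; six seats in line at 75 mm pitch, the two end ones occupied). Origin: centre of the pad's upper face, 18 mm above the bench; y along the bar, x across it, z up. It only supports a socket, nothing guides or holds it.
- seat2: free seat 2 of 4, counted towards the bar's -y: flat black round pad, 49 mm, flush in the top of the fixed aluminium bar (468 x 70 mm, 18 mm high; six seats in line at 75 mm pitch, the two end ones occupied). Origin: centre of the pad's upper face, 18 mm above the bench; y along the bar, x across it, z up. It only supports a socket, nothing guides or holds it.
- seat3: free seat 3 of 4, counted towards the bar's -y: flat black round pad, 49 mm, flush in the top of the fixed aluminium bar (468 x 70 mm, 18 mm high; six seats in line at 75 mm pitch, the two end ones occupied). Origin: centre of the pad's upper face, 18 mm above the bench; y along the bar, x across it, z up. It only supports a socket, nothing guides or holds it.
- seat4: free seat 4 of 4, counted towards the bar's -y: flat black round pad, 49 mm, flush in the top of the fixed aluminium bar (468 x 70 mm, 18 mm high; six seats in line at 75 mm pitch, the two end ones occupied). Origin: centre of the pad's upper face, 18 mm above the bench; y along the bar, x across it, z up. It only supports a socket, nothing guides or holds it.
Mind the look-alikes: they are no part of the job. What is shaped like the socket_22 but blue or yellow is not meant.

How it is judged (in metres and radians):
At the end, for the whole second after the job is handed in: Each loose socket stands upright (0.1 rad), at rest, within 12 mm of the middle of its own free seat and at its height (6 mm), in order of size: smallest next to the small end socket, largest next to the big one. The end sockets are upright, within 15 mm of their start. All released (((horizontal distance between socket_17 and seat1 below 0.11 m and horizontal distance between socket_22 and seat1 below 0.012 m and horizontal distance between socket_27 and seat2 below 0.012 m and horizontal distance between socket_32 and seat3 below 0.012 m and horizontal distance between socket_38 and seat4 below 0.012 m) or (horizontal distance between socket_17 and seat4 below 0.11 m and horizontal distance between socket_22 and seat4 below 0.012 m and horizontal distance between socket_27 and seat3 below 0.012 m and horizontal distance between socket_32 and seat2 below 0.012 m and horizontal distance between socket_38 and seat1 below 0.012 m)) and angle between each of socket_22, socket_27, socket_32, socket_38, socket_17, socket_46's own z axis and vertical below 0.1 rad and z of socket_22 in the frame of seat1 between -0.006 and 0.006 m and linear speed of each of socket_22, socket_27, socket_32, socket_38 below 0.02 m/s and z of socket_27 in the frame of seat1 between -0.006 and 0.006 m and z of socket_32 in the frame of seat1 between -0.006 and 0.006 m and z of socket_38 in the frame of seat1 between -0.006 and 0.006 m and distance of each of socket_17, socket_46 from where it was at the start of the episode below 0.015 m); the robot touches nothing.
It fails at once if a loose socket is dropped or flung: it moves faster than 0.6 m/s without the fingers on it (a free fall of about 18 mm) ((linear speed of socket_22 above 0.6 m/s and contact force between socket_22 and the fingers below 0.05 N) or (linear speed of socket_27 above 0.6 m/s and contact force between socket_27 and the fingers below 0.05 N) or (linear speed of socket_32 above 0.6 m/s and contact force between socket_32 and the fingers below 0.05 N) or (linear speed of socket_38 above 0.6 m/s and contact force between socket_38 and the fingers below 0.05 N)).
It fails at once if an end socket is shoved more than 15 mm from where it stood, or tipped over (distance of any of socket_17, socket_46 from where it was at the start of the episode above 0.015 m or angle between any of socket_17, socket_46's own z axis and vertical above 0.5 rad).
It also fails if it takes over 93 s, if anything falls off the work surface, if the arm or the gripper's body presses on something with over 40 N, if the wrist force passes 120 N, or if a joint passes its speed limit or range.

## Working session

There is one attempt and no reset: what is moved stays moved. The work goes in short steps, Python scripts to look and compute and a shell command to move; the robot and the scene stay as the last step left them, time stands still between calls to the robot, and variables do not carry over. Pictures are saved under pics/ and viewed, and the job is handed in when it is done.

```bash
ls; mkdir -p pics; python3 - <<'E'
from workcell import bot
import cv2,numpy as np
print(bot.sense())
for n in ["scene","top","wrist"]:
    c=bot.read_camera(n)
    cv2.imwrite(f"pics/{n}0.png",c["pixels"][:,:,::-1])
    print(n,{k:v for k,v in c.items() if k not in("pixels","range_z")})
    np.savez(f"{n}0.npz",**c)
E
```

```text
pics
{'clock': 0.0, 'joints': array([ 79.03872439,  29.12483033, -13.60865076,  86.00840438,
         7.20150736,  65.82611412,  -8.86974928]), 'qvel': array([ 0.05659023, -0.00734528, -0.03258747, -0.02559697, -0.12134776,
        0.08184265,  0.00368231]), 'joint_torque': array([ 9.97231814e-05, -6.20604873e+01, -2.18612708e+00, -2.49657387e+01,
        1.28769301e-02,  1.19093459e-02,  1.77439392e-05]), 'eef_pos': array([ 0.18256223, -0.59718329,  0.20823889]), 'tool_rot': array([-1.79899378e+02,  1.57657733e-03,  1.70059042e+01]), 'ft_force': array([-0.69936636, -0.3445061 , -0.63218595]), 'ft_torque': array([ 0.01134201, -0.03171854,  0.01401844]), 'gripper_width': 0.08549132824219294}
scene {'mtx': array([[442.28362701,   0.        , 317.19827944],
       [  0.        , 442.28362701, 198.8520423 ],
       [  0.        ,   0.        ,   1.        ]]), 'xyz': array([ 1.11379179, -0.013977  ,  0.78621892]), 'attitude': array([36.31658548, -0.15798709, 84.32177265])}
top {'mtx': array([[489.47759347,   0.        , 320.95085027],
       [  0.        , 489.47759347, 203.02686091],
       [  0.        ,   0.        ,   1.        ]]), 'xyz': array([0.31288735, 0.0333756 , 1.19251881]), 'attitude': array([ 10.95316786,  -1.05578626, -88.72769731])}
wrist {'mtx': array([[298.84132782,   0.        , 320.49926487],
       [  0.        , 298.84132782, 197.90194675],
       [  0.        ,   0.        ,   1.        ]]), 'mount': array([[ 1.91925849e-04,  9.48887883e-01,  3.15613289e-01,
         8.03846984e-02],
       [ 9.99999824e-01, -3.59195339e-04,  4.71812483e-04,
        -2.62306712e-04],
       [ 5.61063971e-04,  3.15613143e-01, -9.48887785e-01,
        -1.64808227e-01],
       [ 0.00000000e+00,  0.00000000e+00,  0.00000000e+00,
         1.00000000e+00]])}
```

View pics/top0.png

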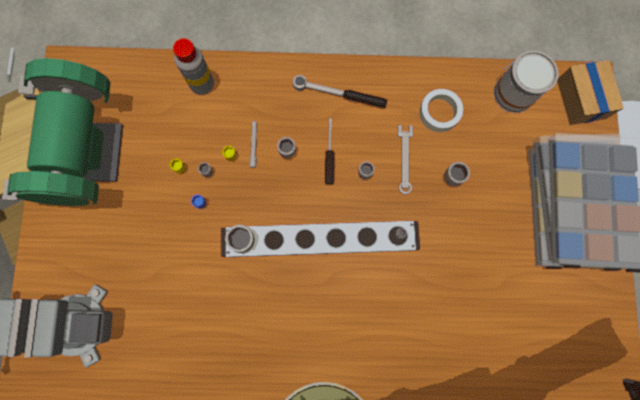

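View pics/scene0.png

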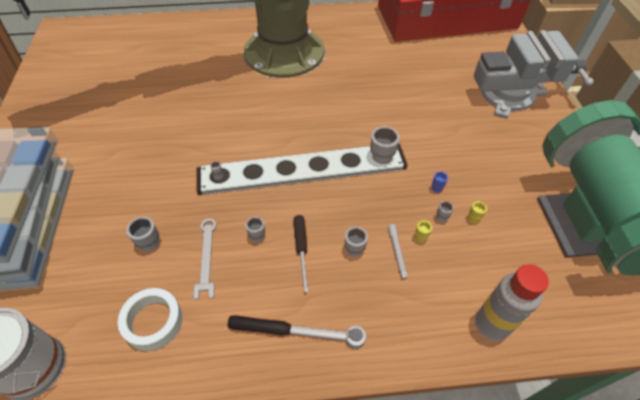

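View pics/wrist0.png

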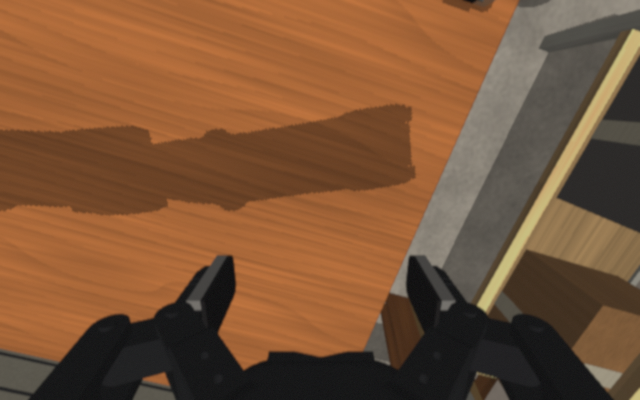

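The top view shows the bar with the big end socket at left (240,238) and the small one at right (398,235). There are four free pads at (273..367, 238).

What could be taken for the loose sockets, top-view pixels:
- Grey: (205,169), (287,147), (367,170) and (458,173). These are the wanted ones.
- Yellow (177,165) and (229,153), blue (198,201): look-alikes, excluded.
- The ratchet head at (299,83) and the wrench ends are not sockets.

Next I'll measure sizes and positions.

```bash
cat > h.py <<'E'
import numpy as np,cv2
from scipy.spatial.transform import Rotation as Ro
def campose(c,sense=None):
    if "mount" in c:
        T=np.eye(4);T[:3,:3]=Ro.from_euler('xyz',sense["tool_rot"],degrees=True).as_matrix();T[:3,3]=sense["eef_pos"]
        return T@c["mount"]
    T=np.eye(4);T[:3,:3]=Ro.from_euler('xyz',c["attitude"],degrees=True).as_matrix();T[:3,3]=c["xyz"];return T
def ray(c,T,uv):
    K=c["mtx"];uv=np.atleast_2d(uv).astype(float)
    d=np.c_[(uv[:,0]-K[0,2])/K[0,0],-(uv[:,1]-K[1,2])/K[1,1],-np.ones(len(uv))]
    return d@T[:3,:3].T
def onplane(c,T,uv,z):
    d=ray(c,T,uv);o=T[:3,3];return o+d*((z-o[2])/d[:,2])[:,None]
def cloud(c,T):
    h,w=c["range_z"].shape;v,u=np.mgrid[:h,:w]
    d=ray(c,T,np.c_[u.ravel(),v.ravel()]);z=c["range_z"].astype(float).ravel()
    P=T[:3,3]+d*z[:,None];P[z==0]=np.nan;return P.reshape(h,w,3)
def proj(c,T,P):
    q=(np.atleast_2d(P)-T[:3,3])@T[:3,:3];K=c["mtx"]
    return np.c_[K[0,0]*q[:,0]/-q[:,2]+K[0,2],-K[1,1]*q[:,1]/-q[:,2]+K[1,2]]
E
python3 - <<'E'
from h import *
np.set_printoptions(precision=4,suppress=True)
names={'top':[(205,169),(287,147),(367,170),(458,173),(240,238),(398,236),(177,165),(229,153),(198,201)],
'scene':[(445,212),(356,240),(256,229),(143,233),(384,144),(217,172)]}
for n in names:
    c=dict(np.load(n+"0.npz"));T=campose(c);P=cloud(c,T)
    z=P[:,:,2]
    m=((z>0.03)&(z<0.1)).astype(np.uint8)
    k,l,st,ce=cv2.connectedComponentsWithStats(m)
    for p in names[n]:
        a=l[p[1]-8:p[1]+9,p[0]-8:p[0]+9];a=a[a>0]
        if len(a)==0: print(n,p,'none');continue
        i=np.bincount(a).argmax();Q=P[l==i];zt=np.percentile(Q[:,2],97);R=Q[Q[:,2]>zt-0.006]
        mn,mx=R[:,:2].min(0),R[:,:2].max(0)
        print(n,p,'area',st[i,4],'ztop %.4f'%zt,'ctr',(mn+mx)/2,'ext',mx-mn,len(R))
    # bar pads: dark pixels at bar height
    g=c["pixels"].max(2);d=((g<75)&(z>0.008)&(z<0.03)).astype(np.uint8)
    k,l,st,ce=cv2.connectedComponentsWithStats(d)
    for i in range(1,k):
        if st[i,4]>80: print(n,'pad',ce[i],st[i],onplane(c,T,ce[i],0.018)[0],'zmed',np.nanmedian(P[l==i][:,2]))
    b=((z>0.012)&(z<0.024)).astype(np.uint8)
    k,l,st,ce=cv2.connectedComponentsWithStats(b);i=1+st[1:,4].argmax()
    ys,xs=np.where(l==i);W=onplane(c,T,np.c_[xs,ys],0.018)[:,:2].astype(np.float32)
    print(n,'bar',cv2.minAreaRect(W))
E
python3 - <<'E'
import cv2,numpy as np
a=cv2.imread('pics/top0.png')[120:260,150:480]
cv2.imwrite('pics/crop0.png',cv2.resize(a,None,fx=2.4,fy=2.4,interpolation=cv2.INTER_CUBIC))
E
```

```text
top (205, 169) area 81 ztop 0.0457 ctr [0.6135 0.3038] ext [0.0281 0.0291] 52
top (287, 147) area 253 ztop 0.0575 ctr [0.6719 0.1062] ext [0.0417 0.0414] 97
top (367, 170) area 143 ztop 0.0506 ctr [ 0.6216 -0.0897] ext [0.0354 0.034 ] 72
top (458, 173) area 426 ztop 0.0627 ctr [ 0.6156 -0.3095] ext [0.0517 0.051 ] 155
top (240, 238) area 650 ztop 0.0860 ctr [0.4415 0.2041] ext [0.0612 0.0601] 208
top (398, 236) area 101 ztop 0.0597 ctr [ 0.4665 -0.1706] ext [0.0237 0.0221] 41
top (177, 165) area 88 ztop 0.0467 ctr [0.6209 0.3714] ext [0.0281 0.0287] 43
top (229, 153) area 84 ztop 0.0462 ctr [0.6577 0.2472] ext [0.0294 0.0278] 47
top (198, 201) area 76 ztop 0.0469 ctr [0.5332 0.314 ] ext [0.0293 0.0277] 40
top pad [364.8378  98.5459] [343  91  44  17 370] [ 0.8153 -0.0893  0.018 ] zmed 0.023422089316394445
top pad [102.98  153.462] [ 83 123  33  59 948] [0.6515 0.5584 0.018 ] zmed 0.013350143755163635
top pad [329.3612 167.1901] [325 151   9  33 263] [ 0.6317 -0.0021  0.018 ] zmed 0.022884912647812783
top pad [395.4375 237.0536] [390 227  16  17 112] [ 0.4615 -0.1652  0.018 ] zmed 0.0
[... 757 characters left out ...]
 ext [0.0368 0.0356] 123
scene (143, 233) area 713 ztop 0.0621 ctr [ 0.6172 -0.308 ] ext [0.0531 0.0516] 251
scene (384, 144) area 805 ztop 0.0853 ctr [0.4438 0.206 ] ext [0.0629 0.0618] 242
scene (217, 172) area 159 ztop 0.0586 ctr [ 0.4669 -0.1693] ext [0.0251 0.0233] 61
scene pad [578.8601 229.4128] [562 195  40  61 436] [0.6818 0.5716 0.018 ] zmed 0.015496829219526387
scene pad [299.7229 233.9522] [294 216  12  37 314] [ 0.6369 -0.0002  0.018 ] zmed 0.023975412951810826
scene pad [258.4726 325.2945] [228 316  62  19 747] [ 0.82   -0.0877  0.018 ] zmed 0.023805334279246915
scene bar ((0.4576379060745239, 0.019785448908805847), (0.07738415896892548, 0.4788740277290344), 3.4609172344207764)
```

View pics/crop0.png

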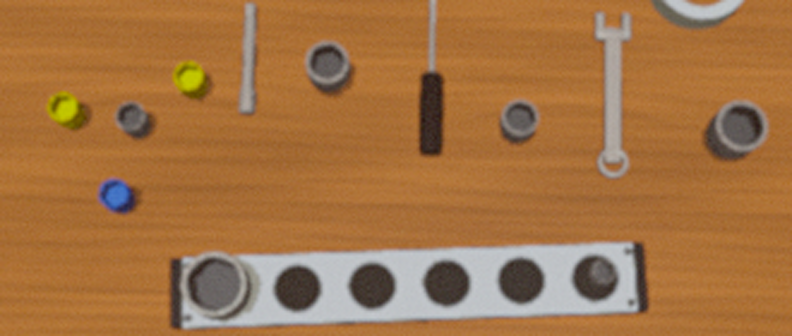

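The crop confirms the choice. The four grey sockets measure 29, 35, 43 and 52 mm across and 45, 50, 57 and 62 mm tall, which matches 22, 27, 32 and 38. The big end socket is at +y, so 38 goes to seat1, 32 to seat2, 27 to seat3 and 22 to seat4. I'll start with socket_38, gripping across x with yaw 93.4.

```bash
cat > go.py <<'E'
import sys
from h import *
from workcell import bot
t=np.array([float(a) for a in sys.argv[1:5]])  # x y z yaw
s=bot.sense();R=Ro.from_euler('xyz',s["tool_rot"],degrees=True)
G=Ro.from_euler('xyz',[180,0,t[3]],degrees=True)
d=R.inv().apply(t[:3]-s["eef_pos"])*1000
print("t %.2f pos"%s["clock"],s["eef_pos"].round(4),"rpy",s["tool_rot"].round(2),"w %.4f"%s["gripper_width"],"F",s["ft_force"].round(1),"\n -> shift",d.round(1),"turn",(R.inv()*G).as_rotvec(degrees=True).round(2), "j7 %.0f"%s["joints"][6])
E
python3 -m creep '50 -15 0 0 0 0; 50 -15 0 0 0 0; 50 -15 0 0 0 0; 50 -15 0 0 0 0; 50 -15 0 0 0 0' 1 60; python3 go.py .6164 -.3088 .16 93.4
```

```text
clock: 0.78
eef_pos: [0.4001, -0.4527, 0.2059]
tool_rot: [-179.8, 0.2, 16.3]
ft_force: [0.8, -0.5, 0.2]
gripper_width: 0.0853
t 0.78 pos [ 0.4001 -0.4527  0.2059] rpy [-179.81    0.21   16.35] w 0.0853 F [ 0.8 -0.5  0.2] 
 -> shift [248.3 -77.   45.3] turn [-3.000e-01  5.000e-02 -7.705e+01] j7 -35
```

```bash
python3 -m creep '50 -15 5 0 0 0; 50 -15 5 0 0 0; 50 -15 5 0 0 0; 50 -15 5 0 0 0; 40 -12 5 0 0 0' ; python3 -m creep '0 0 0 0 0 -10; 0 0 0 0 0 -10; 0 0 0 0 0 -10; 0 0 0 0 0 -10; 0 0 0 0 0 -10';  python3 go.py .6164 -.3088 .16 93.4
```

```text
clock: 1.4
eef_pos: [0.6165, -0.31, 0.1785]
tool_rot: [-179.8, 0.3, 16.4]
ft_force: [0.3, 0.1, 0.4]
gripper_width: 0.0855
clock: 2.02
eef_pos: [0.6196, -0.3031, 0.1745]
tool_rot: [-179.3, -0.2, 68.4]
ft_force: [-0.1, -0.1, -0.2]
gripper_width: 0.0852
t 2.02 pos [ 0.6196 -0.3031  0.1745] rpy [-179.34   -0.2    68.42] w 0.0852 F [-0.1 -0.1 -0.2] 
 -> shift [-6.5 -0.7 14.5] turn [ -0.61  -0.34 -24.97] j7 -12
```

```bash
python3 -m creep '0 0 0 0 0 -10; 0 0 0 0 0 -10; 0 0 0 -0.5 -0.3 -5; 0 0 0 0 0 0; 0 0 0 0 0 0' ;  python3 go.py .6164 -.3088 .15 93.4
python3 - <<'E'
from h import *
from workcell import bot
s=bot.sense();c=bot.read_camera("wrist");cv2.imwrite("pics/w1.png",c["pixels"][:,:,::-1])
T=campose(c,s);P=cloud(c,T);z=P[:,:,2]
m=(z>0.05)&(z<0.075)&(np.hypot(P[:,:,0]-.6164,P[:,:,1]+.3088)<.06)
Q=P[m];print(Q.min(0),Q.max(0),(Q.min(0)+Q.max(0))/2,len(Q))
E
```

```text
clock: 2.65
eef_pos: [0.6183, -0.3034, 0.1722]
tool_rot: [-179.8, -0.3, 94.2]
ft_force: [0.5, -0.8, 0.1]
gripper_width: 0.0855
t 2.65 pos [ 0.6183 -0.3034  0.1722] rpy [-179.78   -0.27   94.17] w 0.0855 F [ 0.5 -0.8  0.1] 
 -> shift [-5.3 -2.2 22.2] turn [-0.22 -0.26  0.77] j7 10
[ 0.59151524 -0.33551807  0.05002205] [ 0.64274567 -0.2834127   0.06313967] [ 0.61713046 -0.30946539  0.05658086] 1114
```

View pics/w1.png

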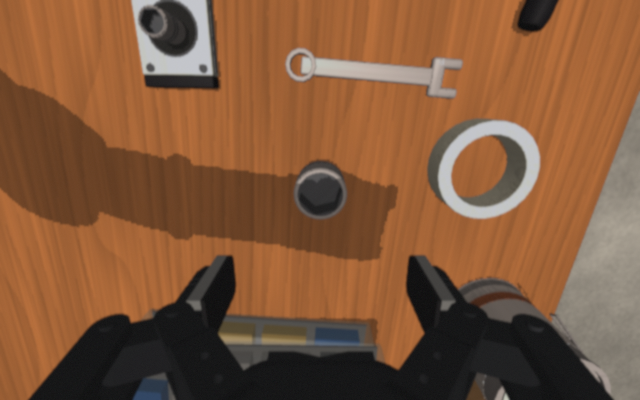

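The wrist view shows socket_38 at (320,190), centred between the fingers. It measures (0.617,-0.309), which agrees with the fixed cameras, so I'll descend.

```bash
python3 -m creep '-5 -1 30 0 0 0.8; 0 0 30 0 0 0; 0 0 30 0 0 0; 0 0 20 0 0 0; 0 0 5 0 0 0' ;  python3 go.py .6170 -.309 .018 93.4
```

```text
clock: 3.32
eef_pos: [0.6185, -0.3085, 0.0551]
tool_rot: [-179.9, -0.1, 93.0]
ft_force: [-0.2, -0.1, 0.1]
gripper_width: 0.0855
t 3.33 pos [ 0.6185 -0.3085  0.0551] rpy [-1.7987e+02 -1.5000e-01  9.2970e+01] w 0.0855 F [-0.2 -0.1  0.1] 
 -> shift [-0.5 -1.4 37.1] turn [-0.13 -0.15 -0.43] j7 5
```

```bash
python3 -m creep '0 -1 15 0 0 0; 0 0 12 0 0 0; 0 0 8 0 0 0; 0 0 2 0 0 0; 0 0 0 0 0 0' ;  python3 go.py .6170 -.309 .018 93.4;  python3 -m creep '0 0 0 0 0 0; 0 0 0 0 0 0; 0 0 0 0 0 0; 0 0 0 0 0 0; 0 0 0 0 0 0' -1 60; python3 -m creep '0 0 0 0 0 0; 0 0 0 0 0 0; 0 0 0 0 0 0; 0 0 0 0 0 0; 0 0 0 0 0 0';python3 go.py .6170 -.309 .018 93.4
```

```text
clock: 3.95
eef_pos: [0.6185, -0.3088, 0.0174]
tool_rot: [-180.0, -0.1, 92.9]
ft_force: [0.0, 0.8, -0.7]
gripper_width: 0.0851
t 3.95 pos [ 0.6185 -0.3088  0.0174] rpy [-1.7999e+02 -8.0000e-02  9.2900e+01] w 0.0851 F [ 0.   0.8 -0.7] 
 -> shift [-0.2 -1.5 -0.6] turn [-0.01 -0.08 -0.5 ] j7 4
clock: 4.58
eef_pos: [0.6188, -0.309, 0.0187]
tool_rot: [180.0, -0.0, 92.9]
ft_force: [-0.1, 0.4, 0.6]
gripper_width: 0.0499
clock: 5.2
eef_pos: [0.6188, -0.309, 0.0187]
tool_rot: [180.0, -0.0, 92.9]
ft_force: [-1.4, 1.2, -0.9]
gripper_width: 0.0502
t 5.20 pos [ 0.6188 -0.309   0.0187] rpy [ 1.7996e+02 -3.0000e-02  9.2890e+01] w 0.0502 F [-1.4  1.2 -0.9] 
 -> shift [ 0.1 -1.8  0.7] turn [ 0.04 -0.03 -0.51] j7 4
```

```bash
python3 -m creep '0 0 -10 0 0 0; 0 0 -25 0 0 0; 0 0 -35 0 0 0; 0 0 -35 0 0 0; 0 0 -20 0 0 0' ;  python3 go.py .4485 .1300 .15 93.4
```

```text
clock: 5.82
eef_pos: [0.6166, -0.3084, 0.1454]
tool_rot: [-179.7, -0.2, 92.9]
ft_force: [0.2, 0.6, -3.6]
gripper_width: 0.0502
t 5.83 pos [ 0.6166 -0.3084  0.1454] rpy [-179.7    -0.24   92.94] w 0.0502 F [ 0.2  0.6 -3.6] 
 -> shift [ 446.4 -145.4   -2. ] turn [-0.3  -0.24 -0.46] j7 8
```

```bash
python3 -m creep '25 -8 0 0 0 0; 40 -13 0 0 0 0; 45 -15 0 0 0 0; 45 -15 0 0 0 0; 45 -15 0 0 0 0' ; python3 -m creep '45 -15 0 0 0 0; 45 -15 0 0 0 0; 45 -15 0 0 0 0; 45 -15 0 0 0 0; 30 -9 0 0 0 0' ;  python3 go.py .4485 .1300 .10 93.4
```

```text
clock: 6.45
eef_pos: [0.5401, -0.1111, 0.1493]
tool_rot: [-180.0, -0.1, 92.5]
ft_force: [-0.2, 0.9, -3.0]
gripper_width: 0.0499
clock: 7.08
eef_pos: [0.458, 0.1039, 0.1524]
tool_rot: [179.8, -0.0, 92.7]
ft_force: [0.1, -0.6, -3.2]
gripper_width: 0.0501
t 7.08 pos [0.458  0.1039 0.1524] rpy [ 1.7979e+02 -3.0000e-02  9.2670e+01] w 0.0501 F [ 0.1 -0.6 -3.2] 
 -> shift [26.5 -8.5 52.3] turn [ 0.21 -0.03 -0.73] j7 -34
```

```bash
python3 -m creep '20 -5 0 0 0 0; 6 -3 5 0.2 0 -0.7; 0 0 0 0 0 0; 0 0 0 0 0 0; 0 0 0 0 0 0' ;  python3 go.py .4485 .1300 .0367 93.4
cat > pads.py <<'E'
import sys
from h import *
from workcell import bot
s=bot.sense();c=bot.read_camera("wrist");cv2.imwrite(sys.argv[1],c["pixels"][:,:,::-1])
T=campose(c,s);P=cloud(c,T);z=P[:,:,2]
d=((c["pixels"].max(2)<75)&(z>0.01)&(z<0.026)&(P[:,:,0]<.53)).astype(np.uint8)
k,l,st,ce=cv2.connectedComponentsWithStats(d)
for i in range(1,k):
    if st[i,4]>150:
        cn=max(cv2.findContours((l==i).astype(np.uint8),0,2)[0],key=len)
        W=onplane(c,T,cn[:,0,:],.018)[:,:2].astype(np.float32);print('pad',ce[i].round(),st[i,4],cv2.minEnclosingCircle(W))
E
python3 pads.py pics/w2.png
```

```text
clock: 7.7
eef_pos: [0.4481, 0.1304, 0.1482]
tool_rot: [179.9, 0.0, 93.6]
ft_force: [-0.4, 0.1, -2.7]
gripper_width: 0.05
t 7.70 pos [0.4481 0.1304 0.1482] rpy [1.7993e+02 4.0000e-02 9.3590e+01] w 0.0500 F [-0.4  0.1 -2.7] 
 -> shift [ -0.4   0.2 111.5] turn [0.07 0.04 0.19] j7 -37
pad [321.  51.] 916 ((0.44021475315093994, 0.25298893451690674), 0.03403005748987198)
pad [321. 182.] 1478 ((0.44789499044418335, 0.1296280026435852), 0.02322809211909771)
pad [ 15. 293.] 1431 ((0.09786742925643921, -0.00608145073056221), 0.07221554964780807)
pad [320. 348.] 374 ((0.4606545567512512, -0.08923943340778351), 0.021453281864523888)
```

View pics/w2.png

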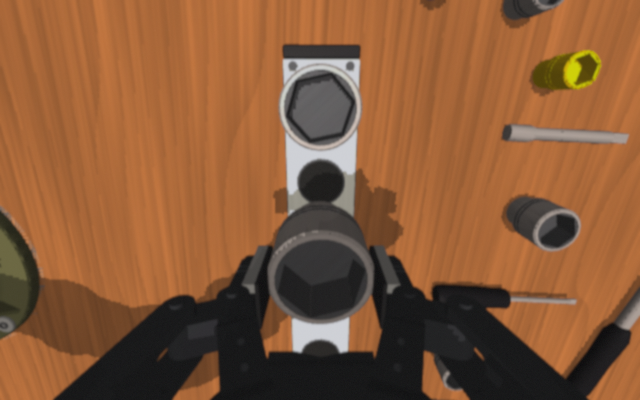

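The wrist view puts seat1, the free pad at (321,182) next to the big socket, at (0.4479,0.1296). That agrees with the top camera to about 1 mm. socket_38 is held upright at (321,270).

```bash
python3 -m creep '0 0 25 0 0 0; 0 0 25 0 0 0; 0 0 22 0 0 0; 0 0 12 0 0 0; 0 0 4 0 0 0' ;  python3 go.py .4483 .1300 .0367 93.4
```

```text
clock: 8.38
eef_pos: [0.4509, 0.1281, 0.0585]
tool_rot: [179.8, 0.0, 93.3]
ft_force: [0.1, -0.7, -2.5]
gripper_width: 0.0503
t 8.38 pos [0.4509 0.1281 0.0585] rpy [1.7976e+02 4.0000e-02 9.3250e+01] w 0.0503 F [ 0.1 -0.7 -2.5] 
 -> shift [ 2.1 -2.6 21.8] turn [ 0.24  0.04 -0.15] j7 -45
```

```bash
python3 -m creep '2 -2 8 0.2 0 0; 0 -1 5 0 0 0; 0 0 3 0 0 0; 0 0 2 0 0 0; 0 0 1 0 0 0' ;  python3 go.py .4483 .1300 .0367 93.4
```

```text
clock: 9.0
eef_pos: [0.4489, 0.1305, 0.0397]
tool_rot: [179.8, 0.0, 93.2]
ft_force: [-0.1, 1.0, -3.0]
gripper_width: 0.0501
t 9.00 pos [0.4489 0.1305 0.0397] rpy [1.7981e+02 1.0000e-02 9.3240e+01] w 0.0501 F [-0.1  1.  -3. ] 
 -> shift [-0.4 -0.7  3. ] turn [ 0.19  0.01 -0.16] j7 -47
```

```bash
python3 -m creep '0 0 1 0 0 0; 0 0 1 0 0 0; 0 0 1 0 0 0; 0 0 0.5 0 0 0; 0 0 0 0 0 0' ;  python3 go.py .4483 .1300 .0367 93.4
```

```text
clock: 9.62
eef_pos: [0.4492, 0.1305, 0.0366]
tool_rot: [179.8, 0.0, 93.2]
ft_force: [-0.1, -0.6, -2.7]
gripper_width: 0.0503
t 9.62 pos [0.4492 0.1305 0.0366] rpy [1.7976e+02 2.0000e-02 9.3240e+01] w 0.0503 F [-0.1 -0.6 -2.7] 
 -> shift [-0.5 -0.9 -0.1] turn [ 0.24  0.02 -0.16] j7 -47
```

Not yet in contact, since the force is still -2.7 N, so I'll keep going slowly.

```bash
python3 -m creep '0 0 0.5 0 0 0; 0 0 0.5 0 0 0; 0 0 0.5 0 0 0; 0 0 0 0 0 0; 0 0 0 0 0 0' ;  python3 go.py .4483 .1300 .0367 93.4
```

```text
clock: 10.25
eef_pos: [0.4492, 0.1305, 0.0366]
tool_rot: [179.7, 0.1, 93.2]
ft_force: [-0.6, 0.2, -0.3]
gripper_width: 0.0505
t 10.25 pos [0.4492 0.1305 0.0366] rpy [1.7967e+02 8.0000e-02 9.3250e+01] w 0.0505 F [-0.6  0.2 -0.3] 
 -> shift [-0.5 -0.9 -0.1] turn [ 0.33  0.08 -0.15] j7 -47
```

In contact now, so release and lift.

```bash
python3 -m creep '0 0 0 0 0 0; 0 0 0 0 0 0; 0 0 0 0 0 0; 0 0 0 0 0 0; 0 0 0 0 0 0' 1; python3 -m creep '0 0 -10 0 0 0; 0 0 -20 0 0 0; 0 0 -30 0 0 0; 0 0 -30 0 0 0; 0 0 -25 0 0 0' ;  python3 go.py .6722 .107 .15 93.4
python3 - <<'E'
from h import *
from workcell import bot
s=bot.sense();c=bot.read_camera("wrist");cv2.imwrite("pics/w3.png",c["pixels"][:,:,::-1])
T=campose(c,s);P=cloud(c,T);z=P[:,:,2]
m=(z>0.073)&(z<0.085)&(np.hypot(P[:,:,0]-.4485,P[:,:,1]-.13)<.035)
Q=P[m];print(Q.min(0),Q.max(0),(Q.min(0)+Q.max(0))/2,len(Q))
E
```

```text
clock: 10.88
eef_pos: [0.45, 0.131, 0.0366]
tool_rot: [179.6, 0.0, 93.2]
ft_force: [-0.9, -0.2, 1.3]
gripper_width: 0.0856
clock: 11.5
eef_pos: [0.4477, 0.1311, 0.1559]
tool_rot: [179.8, 0.0, 93.3]
ft_force: [0.3, 0.5, -0.3]
gripper_width: 0.0854
t 11.50 pos [0.4477 0.1311 0.1559] rpy [1.7981e+02 3.0000e-02 9.3340e+01] w 0.0854 F [ 0.3  0.5 -0.3] 
 -> shift [-37.2 222.7   6.7] turn [ 0.19  0.03 -0.06] j7 -37
[0.42173845 0.10337801 0.07301821] [0.47344617 0.15588475 0.08089302] [0.44759231 0.12963138 0.07695561] 1273
```

View pics/w3.png

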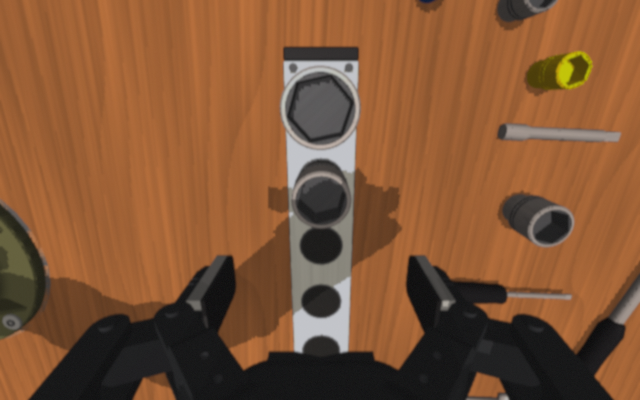

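socket_38 stands upright on seat1: its rim is at (321,197), centred at (0.4476,0.1296), under 1 mm from the seat. Next is socket_32.

```bash
python3 -m creep '-7 40 0 0.2 0 0; -7 45 0 0 0 0; -7 45 0 0 0 0; -7 45 0 0 0 0; -7 42 0 0 0 0' ; python3 go.py .6724 .107 .014 93.4
python3 - <<'E'
from h import *
from workcell import bot
s=bot.sense();c=bot.read_camera("wrist")
T=campose(c,s);P=cloud(c,T);z=P[:,:,2]
m=(z>0.05)&(z<0.065)&(np.hypot(P[:,:,0]-.6724,P[:,:,1]-.107)<.035)
Q=P[m];print(Q.min(0),Q.max(0),(Q.min(0)+Q.max(0))/2,len(Q))
E
```

```text
clock: 12.18
eef_pos: [0.6714, 0.1102, 0.1657]
tool_rot: [179.5, 0.0, 93.6]
ft_force: [-0.6, -0.0, 1.2]
gripper_width: 0.0852
t 12.18 pos [0.6714 0.1102 0.1657] rpy [1.7955e+02 1.0000e-02 9.3560e+01] w 0.0852 F [-0.6 -0.   1.2] 
 -> shift [ -3.2  -0.4 151.7] turn [0.45 0.01 0.16] j7 -28
[0.65168593 0.08536315 0.05001558] [0.69547307 0.12952973 0.05706178] [0.6735795  0.10744644 0.05353868] 709
```

```bash
python3 -m creep '-3 0 30 0.4 0 0; 0 0 30 0 0 0; 0 0 30 0 0 0; 0 0 20 0 0 0; 0 0 5 0 0 0' ;  python3 go.py .6728 .1073 .014 93.4
```

```text
clock: 12.85
eef_pos: [0.6777, 0.1053, 0.0483]
tool_rot: [179.8, -0.1, 93.3]
ft_force: [1.0, 0.3, 0.5]
gripper_width: 0.0856
t 12.85 pos [0.6777 0.1053 0.0483] rpy [ 1.7976e+02 -1.4000e-01  9.3290e+01] w 0.0856 F [1.  0.3 0.5] 
 -> shift [ 2.2 -4.9 34.3] turn [ 0.24 -0.14 -0.11] j7 -31
```

```bash
python3 -m creep '2 -5 14 0.2 0 0; 0 0 12 0 0 0; 0 0 6 0 0 0; 0 0 2 0 0 0; 0 0 0 0 0 0' ;  python3 go.py .6728 .1073 .014 93.4; python3 -m creep '0 0 0 0 0 0; 0 0 0 0 0 0; 0 0 0 0 0 0; 0 0 0 0 0 0; 0 0 0 0 0 0' -1 60; python3 -m creep '0 0 0 0 0 0; 0 0 0 0 0 0; 0 0 0 0 0 0; 0 0 0 0 0 0; 0 0 0 0 0 0';python3 go.py .6728 .1073 .014 93.4
```

```text
clock: 13.48
eef_pos: [0.6732, 0.1077, 0.0144]
tool_rot: [179.8, -0.2, 93.3]
ft_force: [0.7, -0.9, 0.0]
gripper_width: 0.0854
t 13.47 pos [0.6732 0.1077 0.0144] rpy [179.83  -0.18  93.28] w 0.0854 F [ 0.7 -0.9  0. ] 
 -> shift [-0.3 -0.4  0.4] turn [ 0.17 -0.18 -0.12] j7 -33
clock: 14.1
eef_pos: [0.6741, 0.1079, 0.0157]
tool_rot: [179.7, -0.2, 93.3]
ft_force: [0.6, 0.1, 0.7]
gripper_width: 0.0418
clock: 14.72
eef_pos: [0.674, 0.1079, 0.0157]
tool_rot: [179.7, -0.2, 93.3]
ft_force: [0.0, 0.3, -0.0]
gripper_width: 0.0418
t 14.72 pos [0.674  0.1079 0.0157] rpy [179.72  -0.2   93.27] w 0.0418 F [ 0.   0.3 -0. ] 
 -> shift [-0.5 -1.3  1.7] turn [ 0.29 -0.2  -0.13] j7 -33
```

```bash
python3 -m creep '0 0 -10 0.3 -0.2 0; 0 0 -25 0 0 0; 0 0 -35 0 0 0; 0 0 -35 0 0 0; 0 0 -25 0 0 0' ;  python3 go.py .4527 .0545 .15 93.4
```

```text
clock: 15.35
eef_pos: [0.6716, 0.1074, 0.1477]
tool_rot: [-179.5, 0.1, 93.3]
ft_force: [0.7, 0.4, -2.4]
gripper_width: 0.0418
t 15.35 pos [0.6716 0.1074 0.1477] rpy [-1.7947e+02  7.0000e-02  9.3340e+01] w 0.0418 F [ 0.7  0.4 -2.4] 
 -> shift [-4.010e+01 -2.216e+02 -2.000e-01] turn [-0.53  0.07 -0.06] j7 -28
```

```bash
python3 -m creep '-6 -30 0 -0.4 0 0; -8 -45 0 0 0 0; -8 -45 0 0 0 0; -8 -45 0 0 0 0; -8 -45 0 0 0 0' ;  python3 go.py .4527 .0545 .033 93.4
```

```text
clock: 15.98
eef_pos: [0.4613, 0.0583, 0.1516]
tool_rot: [179.8, -0.0, 93.4]
ft_force: [-0.3, 0.1, -1.6]
gripper_width: 0.0419
t 15.97 pos [0.4613 0.0583 0.1516] rpy [ 1.7977e+02 -3.0000e-02  9.3370e+01] w 0.0419 F [-0.3  0.1 -1.6] 
 -> shift [ -3.4  -9.3 118.6] turn [ 0.23 -0.03 -0.03] j7 -28
```

```bash
python3 -m creep '-3 -9 5 0.2 0 0; 0 0 25 0 0 0; 0 0 25 0 0 0; 0 0 25 0 0 0; 0 0 10 0 0 0' ;  python3 go.py .4527 .0545 .033 93.4
```

```text
clock: 16.6
eef_pos: [0.4534, 0.0538, 0.0624]
tool_rot: [179.7, 0.1, 93.3]
ft_force: [0.2, 0.3, -1.4]
gripper_width: 0.0417
t 16.60 pos [0.4534 0.0538 0.0624] rpy [1.7966e+02 1.5000e-01 9.3340e+01] w 0.0417 F [ 0.2  0.3 -1.4] 
 -> shift [ 0.8 -0.8 29.4] turn [ 0.34  0.15 -0.06] j7 -36
```

```bash
python3 -m creep '0 -1 10 0.3 0 0; 0 -1 8 0 0 0; 0 0 4 0 0 0; 0 0 2 0 0 0; 0 0 1 0 0 0' ;  python3 go.py .4527 .0545 .033 93.4
```

```text
clock: 17.23
eef_pos: [0.4532, 0.0543, 0.0371]
tool_rot: [179.8, 0.1, 93.4]
ft_force: [0.2, -1.0, -2.1]
gripper_width: 0.0418
t 17.23 pos [0.4532 0.0543 0.0371] rpy [1.7984e+02 1.4000e-01 9.3350e+01] w 0.0418 F [ 0.2 -1.  -2.1] 
 -> shift [ 0.3 -0.5  4.1] turn [ 0.16  0.14 -0.05] j7 -39
```

```bash
python3 -m creep '0 0 1 0 0 0; 0 0 1 0 0 0; 0 0 1 0 0 0; 0 0 0.5 0 0 0; 0 0 0 0 0 0' ; python3 -m creep '0 0 0.5 0 0 0; 0 0 0.5 0 0 0; 0 0 0.5 0 0 0; 0 0 0 0 0 0; 0 0 0 0 0 0' ;  python3 go.py .4527 .0545 .033 93.4
```

```text
clock: 17.85
eef_pos: [0.4536, 0.0542, 0.0338]
tool_rot: [179.8, 0.1, 93.3]
ft_force: [-0.2, -0.5, -2.5]
gripper_width: 0.0416
clock: 18.48
eef_pos: [0.4537, 0.0541, 0.0337]
tool_rot: [179.7, 0.2, 93.3]
ft_force: [0.5, 0.4, -2.0]
gripper_width: 0.0421
t 18.48 pos [0.4537 0.0541 0.0337] rpy [179.71   0.22  93.34] w 0.0421 F [ 0.5  0.4 -2. ] 
 -> shift [ 0.4 -1.   0.7] turn [ 0.29  0.22 -0.06] j7 -39
```

```bash
python3 -m creep '0 0 1 0 0 0; 0 0 1 0 0 0; 0 0 0 0 0 0; 0 0 0 0 0 0; 0 0 0 0 0 0' ;  python3 go.py .4527 .0545 .033 93.4
```

```text
clock: 19.1
eef_pos: [0.4539, 0.0539, 0.0337]
tool_rot: [179.6, 0.3, 93.3]
ft_force: [-1.0, -0.7, 1.3]
gripper_width: 0.0421
t 19.10 pos [0.4539 0.0539 0.0337] rpy [179.62   0.35  93.34] w 0.0421 F [-1.  -0.7  1.3] 
 -> shift [ 0.6 -1.2  0.6] turn [ 0.38  0.35 -0.06] j7 -40
```

Seated at the expected height, with the force now +1.3 N. Release.

```bash
python3 -m creep '0 0 0 0 0 0; 0 0 0 0 0 0; 0 0 0 0 0 0; 0 0 0 0 0 0; 0 0 0 0 0 0' 1; python3 -m creep '0 0 -10 0.3 0.3 0; 0 0 -20 0 0 0; 0 0 -30 0 0 0; 0 0 -30 0 0 0; 0 0 -25 0 0 0' ;  python3 go.py .6222 -.088 .15 93.4
python3 - <<'E'
from h import *
from workcell import bot
s=bot.sense();c=bot.read_camera("wrist");cv2.imwrite("pics/w4.png",c["pixels"][:,:,::-1])
T=campose(c,s);P=cloud(c,T);z=P[:,:,2]
m=(z>0.067)&(z<0.085)&(np.hypot(P[:,:,0]-.4527,P[:,:,1]-.0545)<.035)
Q=P[m];print(Q.min(0),Q.max(0),(Q.min(0)+Q.max(0))/2,len(Q))
E
```

```text
clock: 19.73
eef_pos: [0.4545, 0.0541, 0.0335]
tool_rot: [179.6, 0.3, 93.3]
ft_force: [-0.1, 0.3, 0.4]
gripper_width: 0.0852
clock: 20.35
eef_pos: [0.4528, 0.0544, 0.1528]
tool_rot: [-179.8, -0.1, 93.4]
ft_force: [0.9, 0.8, 0.1]
gripper_width: 0.0852
t 20.35 pos [0.4528 0.0544 0.1528] rpy [-1.7982e+02 -1.0000e-01  9.3430e+01] w 0.0852 F [0.9 0.8 0.1] 
 -> shift [-152.3  160.6    2.1] turn [-0.18 -0.1   0.03] j7 -27
[0.43194056 0.0312107  0.06702996] [0.4752961  0.07545194 0.0749589 ] [0.45361833 0.05333132 0.07099443] 933
```

View pics/w4.png

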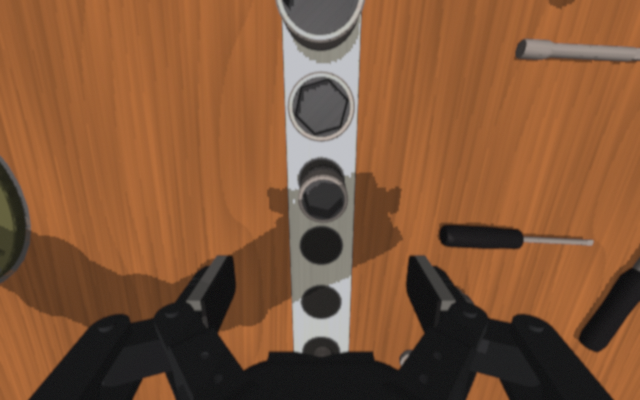

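socket_32 is upright on seat2, with its rim at (322,198) and (0.4536,0.0533), about 1 mm off. Next is socket_27.

```bash
python3 -m creep '-25 26 0 -0.2 0 0; -35 36 0 0 0 0; -35 36 0 0 0 0; -35 36 0 0 0 0; -24 26 0 0 0 0' ; python3 go.py .6222 -.088 .010 93.4
python3 - <<'E'
from h import *
from workcell import bot
s=bot.sense();c=bot.read_camera("wrist")
T=campose(c,s);P=cloud(c,T);z=P[:,:,2]
m=(z>0.04)&(z<0.055)&(np.hypot(P[:,:,0]-.6222,P[:,:,1]+.088)<.035)
Q=P[m];print(Q.min(0),Q.max(0),(Q.min(0)+Q.max(0))/2,len(Q))
E
```

```text
clock: 21.02
eef_pos: [0.6273, -0.0905, 0.1618]
tool_rot: [179.5, -0.2, 93.8]
ft_force: [0.2, 0.5, -0.9]
gripper_width: 0.0853
t 21.02 pos [ 0.6273 -0.0905  0.1618] rpy [179.48  -0.18  93.79] w 0.0853 F [ 0.2  0.5 -0.9] 
 -> shift [  2.3  -6.3 151.7] turn [ 0.52 -0.18  0.39] j7 -11
[ 0.60454244 -0.10719198  0.04001389] [ 0.64088349 -0.07026593  0.05062414] [ 0.62271297 -0.08872896  0.04531901] 587
```

```bash
python3 -m creep '2 -6 30 0.4 0 0.3; 0 0 30 0 0 0; 0 0 30 0 0 0; 0 0 20 0 0 0; 0 0 5 0 0 0' ;  python3 go.py .6224 -.0882 .010 93.4
```

```text
clock: 21.7
eef_pos: [0.6251, -0.0933, 0.0453]
tool_rot: [179.7, -0.3, 93.1]
ft_force: [0.1, -0.6, -0.3]
gripper_width: 0.0855
t 21.70 pos [ 0.6251 -0.0933  0.0453] rpy [179.7   -0.31  93.09] w 0.0855 F [ 0.1 -0.6 -0.3] 
 -> shift [ 5.1 -2.6 35.3] turn [ 0.3  -0.31 -0.31] j7 -16
```

```bash
python3 -m creep '5 -2 14 0.3 -0.3 0; 0 0 12 0 0 0; 0 0 6 0 0 0; 0 0 2 0 0 0; 0 0 0 0 0 0' ;  python3 go.py .6224 -.0882 .010 93.4; python3 -m creep '0 0 0 0 0 0; 0 0 0 0 0 0; 0 0 0 0 0 0; 0 0 0 0 0 0; 0 0 0 0 0 0' -1 60; python3 -m creep '0 0 0 0 0 0; 0 0 0 0 0 0; 0 0 0 0 0 0; 0 0 0 0 0 0; 0 0 0 0 0 0';python3 go.py .6224 -.0882 .010 93.4
```

```text
clock: 22.32
eef_pos: [0.6238, -0.0876, 0.0112]
tool_rot: [179.9, 0.0, 93.1]
ft_force: [-0.1, -0.4, -0.0]
gripper_width: 0.0856
t 22.32 pos [ 0.6238 -0.0876  0.0112] rpy [179.88   0.    93.1 ] w 0.0856 F [-0.1 -0.4 -0. ] 
 -> shift [-0.5 -1.4  1.2] turn [ 0.12  0.   -0.3 ] j7 -19
clock: 22.95
eef_pos: [0.6244, -0.0879, 0.0124]
tool_rot: [179.8, 0.0, 93.1]
ft_force: [0.2, -0.7, -0.7]
gripper_width: 0.0347
clock: 23.58
eef_pos: [0.6245, -0.0879, 0.0124]
tool_rot: [179.8, 0.0, 93.1]
ft_force: [-0.5, -0.5, 0.1]
gripper_width: 0.0345
t 23.57 pos [ 0.6245 -0.0879  0.0124] rpy [1.7978e+02 3.0000e-02 9.3080e+01] w 0.0345 F [-0.5 -0.5  0.1] 
 -> shift [-0.2 -2.1  2.4] turn [ 0.22  0.03 -0.32] j7 -19
```

```bash
python3 -m creep '0 0 -10 0.2 0 0; 0 0 -25 0 0 0; 0 0 -35 0 0 0; 0 0 -35 0 0 0; 0 0 -25 0 0 0' ;  python3 go.py .4570 -.0205 .15 93.4
```

```text
clock: 24.2
eef_pos: [0.6227, -0.0876, 0.1458]
tool_rot: [-179.7, -0.1, 93.1]
ft_force: [1.0, -0.8, -1.2]
gripper_width: 0.0349
t 24.20 pos [ 0.6227 -0.0876  0.1458] rpy [-1.7969e+02 -6.0000e-02  9.3130e+01] w 0.0349 F [ 1.  -0.8 -1.2] 
 -> shift [  76.1 -161.9   -3.2] turn [-0.31 -0.06 -0.27] j7 -13
```

```bash
python3 -m creep '12 -27 0 -0.2 0 -0.3; 18 -36 0 0 0 0; 18 -36 0 0 0 0; 16 -36 0 0 0 0; 10 -23 0 0 0 0' ;  python3 go.py .4570 -.0205 .0304 93.4
```

```text
clock: 24.82
eef_pos: [0.459, -0.021, 0.1506]
tool_rot: [179.7, 0.0, 93.4]
ft_force: [0.7, -0.4, -1.2]
gripper_width: 0.0347
t 24.82 pos [ 0.459  -0.021   0.1506] rpy [1.7966e+02 1.0000e-02 9.3370e+01] w 0.0347 F [ 0.7 -0.4 -1.2] 
 -> shift [  0.6  -2.6 120.2] turn [ 0.34  0.01 -0.03] j7 -18
```

```bash
python3 -m creep '1 -3 5 0.3 0 0; 0 0 25 0 0 0; 0 0 25 0 0 0; 0 0 25 0 0 0; 0 0 10 0 0 0' ;  python3 go.py .4570 -.0205 .0304 93.4
```

```text
clock: 25.45
eef_pos: [0.4599, -0.021, 0.0607]
tool_rot: [179.6, 0.2, 93.3]
ft_force: [0.0, -0.2, -1.4]
gripper_width: 0.0345
t 25.45 pos [ 0.4599 -0.021   0.0607] rpy [1.7961e+02 1.6000e-01 9.3350e+01] w 0.0345 F [ 0.  -0.2 -1.4] 
 -> shift [ 0.7 -3.1 30.3] turn [ 0.39  0.16 -0.05] j7 -27
```

```bash
python3 -m creep '1 -3 10 0.3 0 0; 0 -1 8 0 0 0; 0 0 4 0 0 0; 0 0 3 0 0 0; 0 0 1 0 0 0' ;  python3 go.py .4570 -.0205 .0304 93.4; python3 -m creep '0 0 1 0 0 0; 0 0 1 0 0 0; 0 0 1 0 0 0; 0 0 0.5 0 0 0; 0 0 0 0 0 0' ;  python3 go.py .4570 -.0205 .0304 93.4
```

```text
clock: 26.08
eef_pos: [0.4576, -0.0203, 0.0341]
tool_rot: [179.8, 0.2, 93.3]
ft_force: [0.3, -0.3, -0.6]
gripper_width: 0.0345
t 26.07 pos [ 0.4576 -0.0203  0.0341] rpy [179.8    0.18  93.33] w 0.0345 F [ 0.3 -0.3 -0.6] 
 -> shift [-0.2 -0.6  3.7] turn [ 0.2   0.18 -0.07] j7 -30
clock: 26.7
eef_pos: [0.458, -0.0204, 0.0309]
tool_rot: [179.7, 0.2, 93.3]
ft_force: [0.7, -0.3, -1.0]
gripper_width: 0.0346
t 26.70 pos [ 0.458  -0.0204  0.0309] rpy [179.73   0.19  93.32] w 0.0346 F [ 0.7 -0.3 -1. ] 
 -> shift [-0.  -1.   0.5] turn [ 0.27  0.19 -0.08] j7 -31
```

```bash
python3 -m creep '0 0 1 0 0 0; 0 0 1 0 0 0; 0 0 0 0 0 0; 0 0 0 0 0 0; 0 0 0 0 0 0' ;  python3 go.py .4570 -.0205 .0304 93.4
```

```text
clock: 27.32
eef_pos: [0.4583, -0.0205, 0.0304]
tool_rot: [179.7, 0.3, 93.3]
ft_force: [0.1, 0.6, -1.1]
gripper_width: 0.0346
t 27.32 pos [ 0.4583 -0.0205  0.0304] rpy [179.66   0.29  93.32] w 0.0346 F [ 0.1  0.6 -1.1] 
 -> shift [ 0.1 -1.3 -0. ] turn [ 0.34  0.29 -0.08] j7 -31
```

Stopped exactly at the expected seat height: 2 mm was commanded and only 0.5 mm was made. Release.

```bash
python3 -m creep '0 0 0 0 0 0; 0 0 0 0 0 0; 0 0 0 0 0 0; 0 0 0 0 0 0; 0 0 0 0 0 0' 1; python3 -m creep '0 0 -10 0.3 0.3 0; 0 0 -20 0 0 0; 0 0 -30 0 0 0; 0 0 -30 0 0 0; 0 0 -25 0 0 0' ;  python3 go.py .6142 .304 .16 93.4
python3 - <<'E'
from h import *
from workcell import bot
s=bot.sense();c=bot.read_camera("wrist");cv2.imwrite("pics/w5.png",c["pixels"][:,:,::-1])
T=campose(c,s);P=cloud(c,T);z=P[:,:,2]
m=(z>0.06)&(z<0.085)&(np.hypot(P[:,:,0]-.457,P[:,:,1]+.0205)<.035)
Q=P[m];print(Q.min(0),Q.max(0),(Q.min(0)+Q.max(0))/2,len(Q))
E
```

```text
clock: 27.95
eef_pos: [0.4585, -0.0205, 0.0303]
tool_rot: [179.6, 0.3, 93.3]
ft_force: [-0.3, 0.3, 0.5]
gripper_width: 0.0856
clock: 28.58
eef_pos: [0.4571, -0.0199, 0.1497]
tool_rot: [-179.8, -0.2, 93.4]
ft_force: [0.3, 0.0, 0.4]
gripper_width: 0.0854
t 28.57 pos [ 0.4571 -0.0199  0.1497] rpy [-179.78   -0.18   93.41] w 0.0854 F [0.3 0.  0.4] 
 -> shift [314.  176.1 -10. ] turn [-0.22 -0.18  0.01] j7 -19
[ 0.43876411 -0.04026679  0.06001152] [ 0.47506776 -0.00310233  0.06871514] [ 0.45691593 -0.02168456  0.06436333] 685
```

View pics/w5.png

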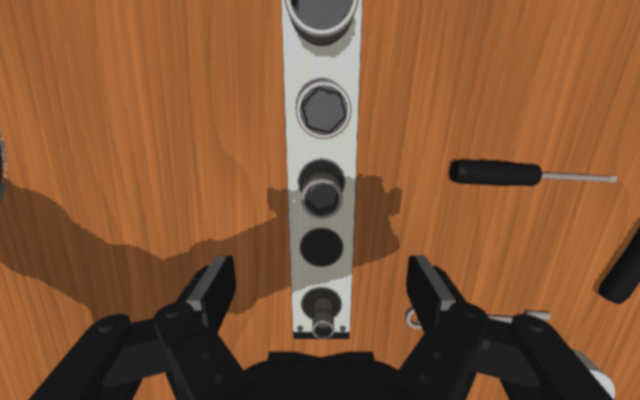

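socket_27 is upright on seat3, with its rim at (321,195) and (0.4569,-0.0217). Last is socket_22, the grey one between the yellow and blue look-alikes. I'll go in with narrower jaws.

```bash
python3 -m creep '30 16 -2 -0.2 0 0; 42 24 -2 0 0 0; 42 24 -2 0 0 0; 42 24 -2 0 0 0; 42 24 -2 0 0 0' 0.4; python3 -m creep '40 22 0 0 0 0; 35 20 0 0 0 0; 20 11 0 0 0 0; 8 4 0 0 0 0; 0 0 0 0 0 0'; python3 go.py .6142 .304 .012 93.4
python3 - <<'E'
from h import *
from workcell import bot
s=bot.sense();c=bot.read_camera("wrist");cv2.imwrite("pics/w6.png",c["pixels"][:,:,::-1])
T=campose(c,s);P=cloud(c,T);z=P[:,:,2]
m=(z>0.037)&(z<0.055)&(np.hypot(P[:,:,0]-.6142,P[:,:,1]-.304)<.035)
Q=P[m];print(Q.min(0),Q.max(0),(Q.min(0)+Q.max(0))/2,len(Q),c["pixels"][m].mean(0))
E
```

```text
clock: 29.25
eef_pos: [0.5617, 0.1844, 0.1672]
tool_rot: [179.7, -0.0, 92.9]
ft_force: [0.9, -0.3, 0.4]
gripper_width: 0.0601
clock: 29.88
eef_pos: [0.6137, 0.2975, 0.1691]
tool_rot: [179.9, -0.3, 93.1]
ft_force: [-0.6, -0.1, -0.3]
gripper_width: 0.0598
t 29.88 pos [0.6137 0.2975 0.1691] rpy [179.9   -0.29  93.13] w 0.0598 F [-0.6 -0.1 -0.3] 
 -> shift [  5.7   0.6 157.1] turn [ 0.1  -0.29 -0.27] j7 -45
[0.60003475 0.28988258 0.03708332] [0.62950657 0.31973219 0.04584161] [0.61477066 0.30480739 0.04146247] 350 [93.23714286 85.68857143 81.84285714]
```

View pics/w6.png

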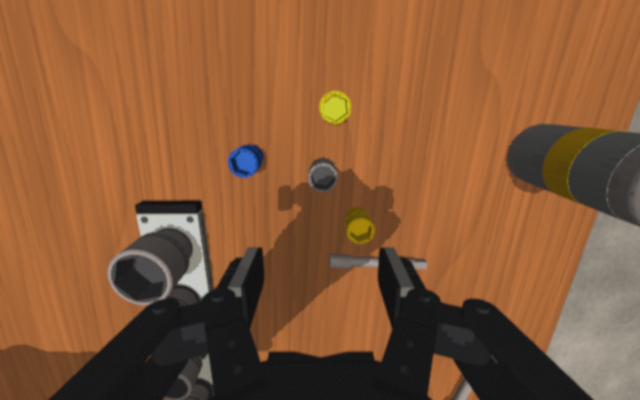

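socket_22 (grey) is at (322,175), with blue at (245,160) and yellow at (335,106) and (360,226). The jaws along x clear them all.

```bash
python3 -m creep '6 1 30 0 0 0; 0 0 30 0 0 0; 0 0 30 0 0 0; 0 0 20 0 0 0; 0 0 5 0 0 0' ;  python3 go.py .6145 .3044 .012 93.4
```

```text
clock: 30.55
eef_pos: [0.6159, 0.295, 0.054]
tool_rot: [179.7, -0.1, 92.7]
ft_force: [-0.5, 0.4, 0.9]
gripper_width: 0.0598
t 30.55 pos [0.6159 0.295  0.054 ] rpy [ 1.7974e+02 -8.0000e-02  9.2670e+01] w 0.0598 F [-0.5  0.4  0.9] 
 -> shift [ 9.4 -1.1 42. ] turn [ 0.26 -0.08 -0.73] j7 -49
```

```bash
python3 -m creep '9 -1 4 0.2 0 -0.7; 0 0 15 0 0 0; 0 0 13 0 0 0; 0 0 5 0 0 0; 0 0 2 0 0 0' ;  python3 go.py .6145 .3044 .012 93.4
```

```text
clock: 31.18
eef_pos: [0.6154, 0.3041, 0.0147]
tool_rot: [179.8, -0.1, 93.4]
ft_force: [-0.4, 0.2, -0.0]
gripper_width: 0.0598
t 31.18 pos [0.6154 0.3041 0.0147] rpy [ 1.7982e+02 -1.2000e-01  9.3360e+01] w 0.0598 F [-0.4  0.2 -0. ] 
 -> shift [ 0.4 -0.9  2.7] turn [ 0.18 -0.12 -0.04] j7 -51
```

```bash
python3 -m creep '0 0 2 0 0 0; 0 0 1 0 0 0; 0 0 0 0 0 0; 0 0 0 0 0 0; 0 0 0 0 0 0'; python3 -m creep '0 0 0 0 0 0; 0 0 0 0 0 0; 0 0 0 0 0 0; 0 0 0 0 0 0; 0 0 0 0 0 0' -1 60; python3 -m creep '0 0 0 0 0 0; 0 0 0 0 0 0; 0 0 0 0 0 0; 0 0 0 0 0 0; 0 0 0 0 0 0';python3 go.py .6145 .3044 .012 93.4;python3 -m creep '0 0 -10 0.2 0 0; 0 0 -25 0 0 0; 0 0 -35 0 0 0; 0 0 -35 0 0 0; 0 0 -35 0 0 0' ;  python3 go.py .4613 -.0953 .15 93.4
```

```text
clock: 31.8
eef_pos: [0.6159, 0.3044, 0.0124]
tool_rot: [179.7, -0.2, 93.3]
ft_force: [-0.2, 0.4, 0.6]
gripper_width: 0.0599
clock: 32.42
eef_pos: [0.6161, 0.3045, 0.0129]
tool_rot: [179.7, -0.2, 93.3]
ft_force: [-0.2, -0.1, 0.8]
gripper_width: 0.0269
clock: 33.05
eef_pos: [0.6161, 0.3045, 0.0129]
tool_rot: [179.7, -0.2, 93.3]
ft_force: [0.4, -0.9, 0.9]
gripper_width: 0.0269
t 33.05 pos [0.6161 0.3045 0.0129] rpy [ 1.7971e+02 -1.7000e-01  9.3340e+01] w 0.0269 F [ 0.4 -0.9  0.9] 
 -> shift [-0.  -1.6  0.9] turn [ 0.29 -0.17 -0.06] j7 -51
clock: 33.67
eef_pos: [0.6142, 0.3028, 0.1551]
tool_rot: [-179.7, -0.0, 93.4]
ft_force: [0.6, -0.2, -1.3]
gripper_width: 0.0268
t 33.67 pos [0.6142 0.3028 0.1551] rpy [-1.7967e+02 -3.0000e-02  9.3380e+01] w 0.0268 F [ 0.6 -0.2 -1.3] 
 -> shift [-388.3 -176.1    5.9] turn [-0.33 -0.03 -0.01] j7 -45
```

```bash
python3 -m creep '-28 -12 0 -0.3 0 0; -42 -19 0 0 0 0; -42 -19 0 0 0 0; -42 -19 0 0 0 0; -42 -19 0 0 0 0'; python3 -m creep '-42 -19 0 0 0 0; -42 -19 0 0 0 0; -42 -19 0 0 0 0; -38 -18 0 0 0 0; -20 -9 0 0 0 0'; python3 go.py .4613 -.0953 .0309 93.4
```

```text
clock: 34.3
eef_pos: [0.5376, 0.1029, 0.1604]
tool_rot: [179.5, -0.4, 93.7]
ft_force: [0.9, -0.2, -0.0]
gripper_width: 0.0267
clock: 34.92
eef_pos: [0.4624, -0.0943, 0.1614]
tool_rot: [179.4, -0.2, 93.6]
ft_force: [-0.6, -0.3, -1.6]
gripper_width: 0.0268
t 34.92 pos [ 0.4624 -0.0943  0.1614] rpy [179.42  -0.22  93.61] w 0.0268 F [-0.6 -0.3 -1.6] 
 -> shift [ -1.4  -2.5 130.5] turn [ 0.58 -0.22  0.21] j7 -9
```

```bash
python3 -m creep '-1 -2 10 0.5 -0.2 0.2; 0 0 25 0 0 0; 0 0 25 0 0 0; 0 0 25 0 0 0; 0 0 12 0 0 0' ;  python3 go.py .4615 -.0953 .0309 93.4
```

```text
clock: 35.55
eef_pos: [0.463, -0.0931, 0.0631]
tool_rot: [179.7, 0.0, 93.4]
ft_force: [-0.5, 0.7, -0.3]
gripper_width: 0.0268
t 35.55 pos [ 0.463  -0.0931  0.0631] rpy [1.7969e+02 2.0000e-02 9.3380e+01] w 0.0268 F [-0.5  0.7 -0.3] 
 -> shift [-2.  -1.8 32.2] turn [ 0.31  0.02 -0.02] j7 -18
```

```bash
python3 -m creep '-2 -2 11 0.3 0 0; 0 0 9 0 0 0; 0 0 5 0 0 0; 0 0 3 0 0 0; 0 0 1 0 0 0' ;  python3 go.py .4615 -.0953 .0309 93.4; python3 -m creep '0 0 1 0 0 0; 0 0 1 0 0 0; 0 0 1 0 0 0; 0 0 0.5 0 0 0; 0 0 0 0 0 0' ;  python3 go.py .4615 -.0953 .0309 93.4
```

```text
clock: 36.17
eef_pos: [0.4624, -0.0941, 0.0331]
tool_rot: [179.9, 0.0, 93.5]
ft_force: [-0.5, 1.1, -1.2]
gripper_width: 0.0268
t 36.17 pos [ 0.4624 -0.0941  0.0331] rpy [1.7993e+02 2.0000e-02 9.3470e+01] w 0.0268 F [-0.5  1.1 -1.2] 
 -> shift [-1.1 -1.   2.2] turn [0.07 0.02 0.07] j7 -21
clock: 36.8
eef_pos: [0.4629, -0.0946, 0.0309]
tool_rot: [179.8, 0.1, 93.4]
ft_force: [-0.3, -0.6, -0.9]
gripper_width: 0.027
t 36.80 pos [ 0.4629 -0.0946  0.0309] rpy [1.7983e+02 1.2000e-01 9.3440e+01] w 0.0270 F [-0.3 -0.6 -0.9] 
 -> shift [-0.7 -1.4 -0. ] turn [0.17 0.12 0.04] j7 -22
```

```bash
python3 -m creep '0 0 1 0 0 0; 0 0 0 0 0 0; 0 0 0 0 0 0; 0 0 0 0 0 0; 0 0 0 0 0 0'; python3 -m creep '0 0 0 0 0 0; 0 0 0 0 0 0; 0 0 0 0 0 0; 0 0 0 0 0 0; 0 0 0 0 0 0' 1; python3 -m creep '0 0 -10 0.2 0 0; 0 0 -20 0 0 0; 0 0 -30 0 0 0; 0 0 -40 0 0 0; 0 0 -40 0 0 0';python3 -m creep '-40 0 -5 0 0 0; -40 0 0 0 0 0; -40 0 0 0 0 0; -40 0 0 0 0 0; -40 0 0 0 0 0'; python3 -m creep '-40 0 0 0 0 0; -40 0 0 0 0 0; -30 0 0 0 0 0; 0 0 0 0 0 0; 0 0 0 0 0 0'
```

```text
clock: 37.42
eef_pos: [0.4631, -0.0949, 0.0308]
tool_rot: [179.8, 0.2, 93.4]
ft_force: [-0.1, 0.3, 2.9]
gripper_width: 0.0269
clock: 38.05
eef_pos: [0.4633, -0.0948, 0.0306]
tool_rot: [179.8, 0.2, 93.4]
ft_force: [-0.1, -0.7, -0.7]
gripper_width: 0.0855
clock: 38.67
eef_pos: [0.4614, -0.0934, 0.1746]
tool_rot: [-179.7, 0.0, 93.6]
ft_force: [1.0, -0.6, 0.1]
gripper_width: 0.0854
clock: 39.3
eef_pos: [0.4775, -0.2942, 0.1889]
tool_rot: [179.7, 0.2, 94.1]
ft_force: [1.1, 0.3, -0.7]
gripper_width: 0.0851
clock: 39.92
eef_pos: [0.4839, -0.4092, 0.1917]
tool_rot: [179.7, 0.1, 93.9]
ft_force: [-0.8, 0.2, -0.0]
gripper_width: 0.0855
```

```bash
python3 - <<'E'
from h import *
from workcell import bot
np.set_printoptions(precision=4,suppress=True)
N={'46':(.443,.205),'38':(.4482,.1298),'32':(.4526,.0545),'27':(.457,-.0205),'22':(.4614,-.0953),'17':(.4667,-.17)}
H={'46':.084,'38':.079,'32':.073,'27':.067,'22':.062,'17':.058}
for n in ['top','scene']:
    c=bot.read_camera(n);T=campose(c);P=cloud(c,T);z=P[:,:,2]
    cv2.imwrite(f"pics/{n}9.png",c["pixels"][:,:,::-1])
    for k,(x,y) in N.items():
        m=(z>H[k]-.006)&(z<.1)&(np.hypot(P[:,:,0]-x,P[:,:,1]-y)<.036);Q=P[m]
        if len(Q)==0: print(n,k,'none');continue
        print(n,k,'ctr',((Q.min(0)+Q.max(0))/2)[:2],'ext',(Q.max(0)-Q.min(0))[:2],'ztop %.4f'%np.percentile(Q[:,2],95),'off mm',((((Q.min(0)+Q.max(0))/2)[:2]-np.array([x,y]))*1000).round(1))
E
```

```text
top 46 ctr [0.4416 0.2036] ext [0.0616 0.0612] ztop 0.0857 off mm [-1.4 -1.4]
top 38 ctr [0.4475 0.1279] ext [0.0511 0.0504] ztop 0.0810 off mm [-0.7 -1.9]
top 32 ctr [0.4522 0.0525] ext [0.0423 0.0417] ztop 0.0749 off mm [-0.4 -2. ]
top 27 ctr [ 0.4559 -0.0226] ext [0.0353 0.035 ] ztop 0.0688 off mm [-1.1 -2.1]
top 22 ctr [ 0.4617 -0.0964] ext [0.0288 0.0286] ztop 0.0631 off mm [ 0.3 -1.1]
top 17 ctr [ 0.4669 -0.171 ] ext [0.024  0.0216] ztop 0.0600 off mm [ 0.2 -1. ]
scene 46 ctr [0.4436 0.2057] ext [0.0635 0.0617] ztop 0.0859 off mm [0.6 0.7]
scene 38 ctr [0.448  0.1299] ext [0.0533 0.0514] ztop 0.0808 off mm [-0.2  0.1]
scene 32 ctr [0.4549 0.0544] ext [0.0438 0.043 ] ztop 0.0745 off mm [ 2.3 -0.1]
scene 27 ctr [ 0.4574 -0.0217] ext [0.0358 0.0354] ztop 0.0684 off mm [ 0.4 -1.2]
scene 22 ctr [ 0.4623 -0.0934] ext [0.0303 0.0285] ztop 0.0632 off mm [0.9 1.9]
scene 17 ctr [ 0.4676 -0.1695] ext [0.0239 0.0236] ztop 0.0592 off mm [0.9 0.5]
```

View pics/top9.png

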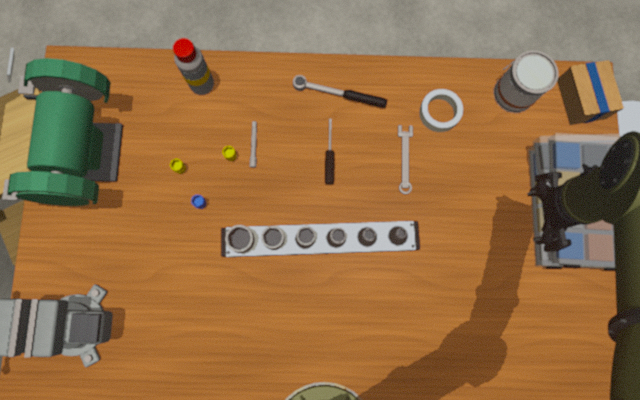

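View pics/scene9.png

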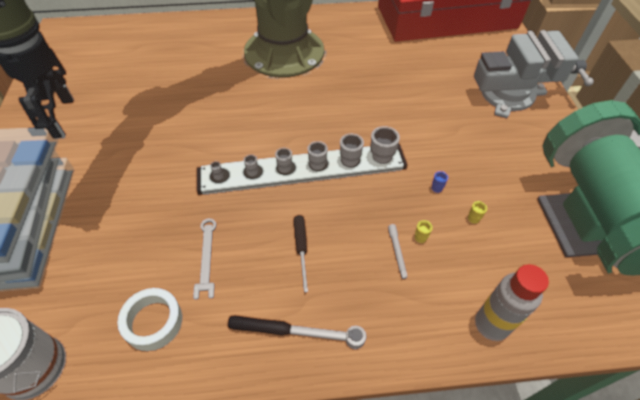

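Both views show the row of six in order, top-view pixels (240,238) to (398,235), and the look-alikes are undisturbed. The gripper sits close to the storage boxes at (545,210), so I'll back it off a little before handing in.

```bash
python3 -m creep '20 0 -20 0 0 0; 20 0 -20 0 0 0; 20 0 -20 0 0 0; 0 0 0 0 0 0; 0 0 0 0 0 0' && python3 -m creep '0 0 0 0 0 0; 0 0 0 0 0 0; 0 0 0 0 0 0; 0 0 0 0 0 0; 0 0 0 0 0 0' && python3 -c "
from workcell import bot
print(bot.finish_job())"
```

```text
clock: 40.65
eef_pos: [0.4795, -0.3436, 0.2555]
tool_rot: [179.7, 0.2, 94.2]
ft_force: [0.4, -0.6, 0.2]
gripper_width: 0.0853
clock: 41.28
eef_pos: [0.4783, -0.3455, 0.253]
tool_rot: [179.8, 0.0, 94.0]
ft_force: [0.1, -0.5, -0.1]
gripper_width: 0.0849
the job is handed in; nothing more can be done
None
```

The four loose sockets are on the bar and the job is handed in, at about 41 s of the 93 s allowed; the hand-in reported no verdict. The big end socket is at the +y end, so the placing was 38 on seat1, 32 on seat2, 27 on seat3 and 22 on seat4. Each was gripped across the bar, lowered to contact and then released.

**Position:** in the last top and scene views, every socket centre was within about 2.5 mm of its seat, against the 12 mm limit. The two cameras disagreed with each other by up to about 3 mm.

**Height:** all six rims measured 1 to 2 mm above nominal. The sockets read the same while still standing on the bench, so this looks like camera bias.

**End sockets:** they measured within 1 mm of their starting positions. I did not move the blue and yellow look-alikes.

**Gripper reading:** the finger opening read 2 to 3 mm under each socket's diameter, and I took that as an offset in the reading. The wrist force was near zero at the end, so the arm was touching nothing.

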